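Sticker-stack reclaimed boards in the cradle

TASK

Stack the de-nailed boards in the cradle for drying, in this order: first the long board, centred across the two bearers with its end tucked well under the cradle's steel lip; then the two small sticks laid crosswise on it, one centred squarely above each bearer; then the short board on the sticks, lengthwise over the long one and centred midway between the bearers; and last the steel weight, centred on the short board and lying lengthwise along it. Leave the tin of nails standing where it is.

Things in the scene. Friction and masses are not known exactly. Their poses are not given: they have to be found in the camera images.
- cradle: Fixed grey steel cradle on the bench: base plate 254 mm long (x), 110 mm wide (y), 8 mm thick. Origin: centre of its underside, midway between its two dark cross bars (bearers, at x = -55 and +55 mm, tops 26 mm above the bench). x runs along it away from the lip end, z up. With its centre at x = 0 the long board reaches 20 mm under the lip; lying there its centre is 36 mm above the bench.
- lip (a point): Middle of the lip's free edge, at its underside, 56 mm above the bench (cradle x = -90 mm, y = 0; axes as the cradle's). The lip is 4 mm thick and 80 mm wide (y), and reaches back to a stop wall whose inner face is at cradle x = -118 mm. Between bearer level and lip 30 mm is free, for the 20 mm board.
- bearer_lip (a point): Centre of the top face of the bearer nearer the lip, 26 mm above the bench; axes as the cradle's. A bearer is 110 mm long (y), 20 mm wide (x) and its top is 18 mm above the base plate, so its ends show beside a board.
- bearer_open (a point): The same for the bearer farther from the lip (cradle x = +55 mm): centre of its top face, 26 mm above the bench; 110 mm long (y), 20 mm wide (x).
- long_board_c (a point): The long board: loose brown wooden board with nail holes, 220 mm long (x), 56 mm wide (y), 20 mm thick (z), 0.1 to 0.25 kg, lying flat on the bench. The point is its centre.
- short_board_c (a point): The short board: the same kind of board, 160 mm long (x), 56 mm wide (y), 20 mm thick (z), 0.08 to 0.17 kg, lying flat on the bench. The point is its centre.
- sticker_a_c (a point): A small stick (spacer) of pale wood, 100 mm long (x), 20 mm wide (y), 18 mm high (z), 30 g, lying on the bench. The point is its centre. The two sticks are alike and either may go on either bearer.
- sticker_b_c (a point): The other small stick of pale wood, 100 x 20 x 18 mm, the same in every way. The point is its centre; x is its length, z up.
- weight_c (a point): Dark steel weight, 0.6 to 0.9 kg: a slab 90 mm long (x), 45 mm wide (y), 22 mm high, with an upright grip fin on its middle, 50 mm long (x), 12 mm thick (y), 34 mm high, so 56 mm high in all. The point is on its axis half-way up (28 mm above its underside). Best gripped across the fin, fingertips just clear of the slab's top.
- nail_tin_c (a point): Loose round metal tin, 66 mm across and 45 mm high, 0.3 kg, holding old nails; a bystander to be left alone. The point is its centre, half-way up.
Not all that is in view belongs to the job. Leave any brown or green look-alike of the part that bears weight_c alone.

How it is judged:
By the outcome, as a careful person would: the job done as asked, in the order asked, and still so for the second after the job is handed in, with the robot touching nothing.
It also fails if it takes over 106 s, if anything falls off the work surface, if the arm or the gripper's body presses on something with over 40 N, if the wrist force passes 120 N, or if a joint passes its speed limit or range.

ROBOT

A 7-joint arm with a two-finger parallel gripper is mounted at the origin on the work surface. World frame = base frame: x ahead of the robot, y to its left, z up, the work surface at z = 0. Lengths are in mm, angles in rad, forces in N, time in s.
With the tool pointing down it reaches from about 350 to 900 mm from the base axis. Payload 19.9 kg.
Tool frame: the origin (TCP) lies on the centre line of the jaws, within the pads' length; the fingertips stand 19 mm ahead of it and the grasp point (between the pads) is the TCP; z points along the fingers, x is the direction in which the jaws open and shut, and the axes are right-handed (so a half turn about z gives the same grasp; the last joint's range is limited). The gripper opens to 94 mm and grips with 3 to 60 N. Pads are 16 mm wide; open, the fingers measure 119 mm over their backs; the gripper's body (75 mm by 177 mm) begins 78 mm behind the grasp point.
Start: joints at [-1.226, 0.417, -0.01, 1.614, 0.005, 1.111, -0.053], TCP at [235.755, 578.809, 224.425] pointing down, gripper open.
Joint ranges: [-2.81, 2.81], [-0.39, 2.02], [-1.27, 1.25], [0.06, 2.57], [-1.19, 4.33], [0.19, 2], [-2.82, 2.82]. Speed limits (rad/s): [1.89, 1.89, 2.39, 2.39, 3.01, 3.01, 3.01].

INTERFACE

Orientations are given as a 3x3 rotation matrix whose columns are the frame's x, y, z axes.
In Python, from cell import sensors, eyes, workorder gives the robot as it stands.
- The arm moves only by the tool drive_tool, never from a script. Its argument "series" is a list of rows, each a list of 3 entries, a list of its own where there are three numbers: the shift along the tool's x, y, z in units of 60 mm (1.0 is 60 mm), then the turn, a rotation vector about the tool's x, y, z in units of 8 degrees (1.0 is 8 degrees), then the opening, from 0 (shut) to 1 (fully open). A call has exactly 8 rows; each row is the pose to reach, as a shift and turn from the pose commanded when the call began, along the tool's axes at that moment; what a row does not reach only later rows make up. A row lasts 1/8 s, in which the tool goes at most 62.5 mm and 10.7 degrees, less where a joint would pass 70% of its speed; a pose out of reach is approached as far as the arm can. A call with a gripper value outside its range is refused whole. The fingers move at their own pace and stop on an object; "force" is the grip in N (left out, the last holds). Time passes only in rows, so rows that repeat a pose let the fingers close, or fill a call up. It gives the time, the measured TCP pose, the force and the opening at its end, in the units of the state.
- sensors.state(): the state, without advancing time (a new reading comes with each control period).
- eyes.capture(name): name is "side" or "top"; returns (picture, depth): 400x640x3 uint8, red, green, blue; 400x640 float32, mm along the optical axis (not along the pixel's ray), 0 where there is no reading.
- eyes.camera_params(name): a dict with "vertical_fov" (degrees; the focal length in pixels is half the picture's height over the tangent of half this angle, whatever the lens; pixels are square), "cx", "cy" (the principal point, pixels), "k1" (the pictures are not rectified: a ray, as slopes to the right and down, at radius r is drawn at 1 + k1 r^2 times it, then the intrinsics apply), "rvec" (rotation vector, rad) and "tvec" (3), from world to camera coordinates, as OpenCV has them. Camera axes: x right, y down, z forward; pixel columns grow to the right and rows downward; lengths in mm; the calibration is good to about 2 mm. A picture is of the moment at which its call begins. camera_params takes no time and is no camera call.
- workorder.finish_job(): hands the job in, once; it reports no verdict.
The state is a dict: "clock": time; "joints": joint angles; "joint_vel": joint speeds; "tau": joint torques, N m; "tool_pos": TCP position; "tcp_rot": TCP orientation; "contact_force": force on the tool from outside, world axes, zero at the start; "moment": the same for the moment, N m; "width": opening from 0.0 (shut) to 1.0 (fully open).
Only numpy, scipy, OpenCV 4.12 (cv2) and the standard library are available. Lean on these libraries where they do the work, as an engineer would, in place of code of your own. Each camera call takes 0.05 s, during which the arm holds its last target.

## Working session

There is one attempt and no reset: what is moved stays moved. The work goes in short steps, Python scripts to look and compute and a tool call to move; the robot and the scene stay as the last step left them, time stands still between calls to the robot, and variables do not carry over. Pictures are saved under pics/ and viewed, and the job is handed in when it is done.

Besides the shell and the picture viewer there is one more tool, called after "Request:" in YAML: its name, and indented under it one key for each argument. drive_tool: Moves the arm, as the interface text tells. Its arguments: {"type":"object","properties":{"series":{"type":"array"},"force":{"type":"number"}},"required":["series"]}

```bash
ls -la; mkdir -p pics
cat > h.py <<'E'
import numpy as np, cv2, pickle
from cell import sensors, eyes, workorder
def cam(n):
    p=eyes.camera_params(n); f=200/np.tan(np.radians(p['vertical_fov'])/2)
    R,_=cv2.Rodrigues(np.array(p['rvec'],float)); t=np.array(p['tvec'],float)
    return f,p['cx'],p['cy'],p['k1'],R,t
def undist(n,uv):
    f,cx,cy,k1,R,t=cam(n); uv=np.atleast_2d(np.array(uv,float))
    d=np.c_[(uv[:,0]-cx)/f,(uv[:,1]-cy)/f]; s=d.copy()
    for _ in range(30): s=d/(1+k1*(s**2).sum(1,keepdims=True))
    return s
def onplane(n,uv,z):
    f,cx,cy,k1,R,t=cam(n); s=undist(n,uv); r=np.c_[s,np.ones(len(s))]@R; c=-R.T@t
    return c+r*((z-c[2])/r[:,2:3])
def proj(n,P):
    f,cx,cy,k1,R,t=cam(n); P=np.atleast_2d(np.array(P,float)); q=P@R.T+t; s=q[:,:2]/q[:,2:]
    s=s*(1+k1*(s**2).sum(1,keepdims=True)); return s*f+[cx,cy]
def cloud(n,depth):
    f,cx,cy,k1,R,t=cam(n); h,w=depth.shape; u,v=np.meshgrid(np.arange(w),np.arange(h))
    s=undist(n,np.c_[u.ravel(),v.ravel()]); P=np.c_[s,np.ones(len(s))]*depth.reshape(-1,1)
    W=(P-t)@R; W[depth.ravel()==0]=np.nan; return W.reshape(h,w,3)
def snap(n,name):
    p,d=eyes.capture(n); cv2.imwrite(f'pics/{name}.png',p[:,:,::-1]); np.savez(f'pics/{name}.npz',p=p,d=d); return p,d
E
python3 - <<'E'
from h import *
s=sensors.state(); print({k:np.round(v,3).tolist() for k,v in s.items()})
for n in('top','side'):
    print(eyes.camera_params(n)); snap(n,n+'0')
E
```

```text
total 12
drwxr-xr-x  3 agent agent 4096 Dec  7 03:14 .
drwxr-xr-x 23 root  root  4096 Dec  7 03:14 ..
drwxr-xr-x  2 agent agent 4096 Dec  7 03:14 pics
{'clock': 0.0, 'joints': [-1.225, 0.418, -0.01, 1.614, 0.005, 1.111, -0.053], 'joint_vel': [-0.001, 0.0, -0.002, 0.001, 0.002, -0.002, -0.001], 'tau': [-0.0, -85.126, 0.639, -42.6, -0.049, 0.019, 0.0], 'tool_pos': [235.665, 578.516, 223.867], 'tcp_rot': [[0.377, 0.926, -0.0], [0.926, -0.377, -0.001], [-0.001, 0.0, -1.0]], 'contact_force': [-0.345, 0.19, -0.209], 'moment': [0.041, 0.109, -0.046], 'width': 1.0}
{'vertical_fov': 50.31635334896785, 'cx': 327.3450916249417, 'cy': 199.83406066766892, 'k1': -0.11732036782643088, 'rvec': array([ 2.04761738, -2.16656671,  0.23919596]), 'tvec': array([ -25.80536806,  569.23041062, 1145.0903252 ])}
{'vertical_fov': 42.98914944638565, 'cx': 320.428749423104, 'cy': 205.15891509911927, 'k1': -0.09373342463748, 'rvec': array([ 2.30876087, -0.30618966,  0.12428446]), 'tvec': array([-558.41964004,   99.8577065 , 1545.97933135])}
```

View pics/top0.png

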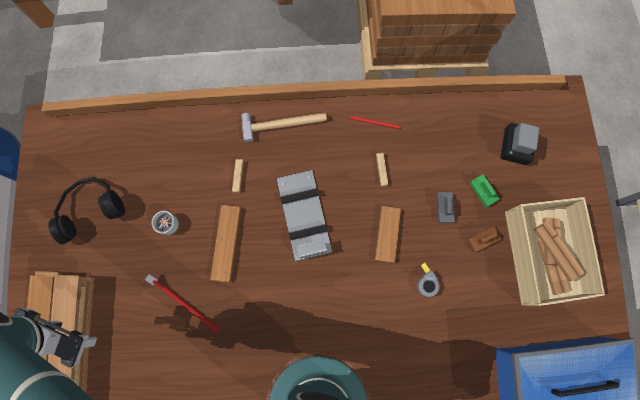

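View pics/side0.png

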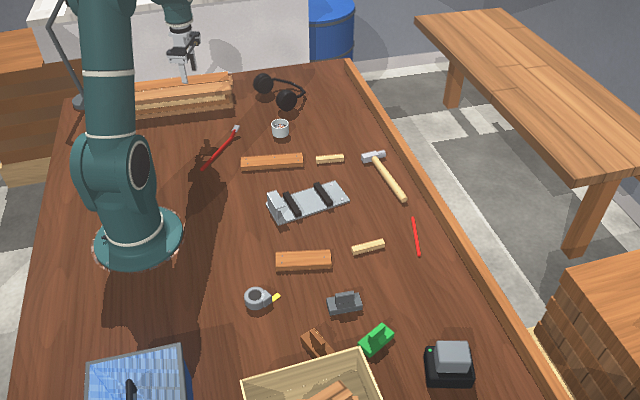

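The top view shows the cradle at (305,215) with the lip at its near end (313,245). The boards are at (226,243) and (388,234), the sticks at (238,175) and (382,168). The dark steel weight is at (446,207), its look-alikes are green (485,190) and brown (486,239), and the tin is at (165,222).

Run:
```python
from h import *
z=np.load('pics/top0.npz'); p,d=z['p'],z['d']; W=cloud('top',d); Z=W[:,:,2]
print('bench z',np.nanmedian(Z[150:160,330:360]),np.nanstd(Z[150:160,330:360]), 'right',np.nanmedian(Z[160:170,410:440]),'left',np.nanmedian(Z[170:190,190:215]))
for nm,(u,v,r) in dict(long=(226,243,50),short=(388,234,40),sA=(238,175,25),sB=(382,168,25),weight=(446,207,22),tin=(165,222,20)).items():
    m=np.zeros(Z.shape,np.uint8); m[v-r:v+r,u-r:u+r]=(np.nan_to_num(Z[v-r:v+r,u-r:u+r])>9)
    n,l,st,c=cv2.connectedComponentsWithStats(m); k=l[v,u] or 1+np.argmax(st[1:,4])
    mm=(l==k); h=np.median(Z[mm]); 
    P=W[mm][:,:2].astype(np.float32); P=P[Z[mm]>h-5] if nm!='weight' else P
    ctr,sz,a=cv2.minAreaRect(P)
    cnt=max(cv2.findContours(mm.astype(np.uint8),0,2)[0],key=cv2.contourArea)
    print(nm,'pix',mm.sum(),'h',round(float(h),1),'ctr',np.round(ctr,1),'size',np.round(sz,1),'ang',round(a,1),'mean',P.mean(0).round(1))
big=cv2.resize(p[150:280,190:480],None,fx=2.75,fy=2.75,interpolation=cv2.INTER_CUBIC); cv2.imwrite('pics/crop0.png',big[:,:,::-1])
```

```text
bench z 2.2739151144659546 2.6046038948280654 right 1.0998617808069788 left 2.2638820869487337
long pix 1494 h 21.8 ctr [467.6 244.1] size [ 58.8 219.7] ang 81.0 mean [464.  245.3]
short pix 1087 h 21.4 ctr [ 467.1 -228.4] size [ 56.5 161.5] ang 78.7 mean [ 466.6 -228.3]
sA pix 239 h 20.2 ctr [667.7 208.3] size [21.8 96.6] ang 83.1 mean [668.2 208.6]
sB pix 235 h 19.4 ctr [ 664. -228.] size [99.9 21.1] ang 2.7 mean [ 663.2 -227.9]
weight pix 499 h 24.0 ctr [ 535.8 -405.6] size [46.9 89.7] ang 85.7 mean [ 533.7 -402.3]
tin pix 475 h 30.1 ctr [532.3 422.8] size [65.  64.7] ang 82.4 mean [533.3 423.1]
```

View pics/crop0.png

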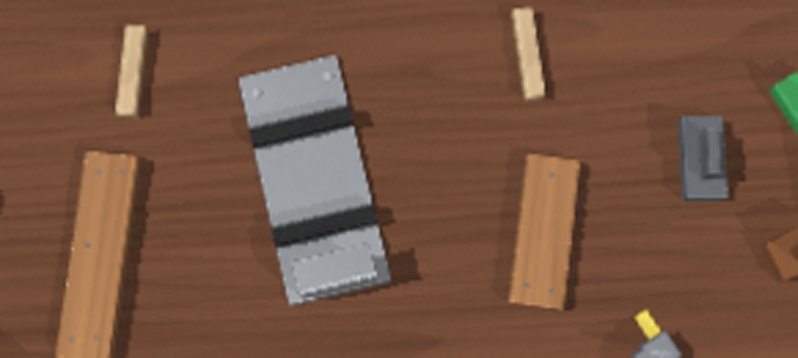

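```bash
cat > meas.py <<'E'
from h import *
def colmask(p,kind):
    hsv=cv2.cvtColor(p,cv2.COLOR_RGB2HSV).astype(int); H,S,V=hsv[...,0],hsv[...,1],hsv[...,2]
    if kind=='wood': return (V>125)&(S>90)&(H<18)
    if kind=='pale': return (V>150)&(S>40)&(S<150)&(H>12)&(H<30)
    if kind=='dark': return (V<60)&(S<90)
    if kind=='grey': return (V>110)&(S<60)
    if kind=='steel': return (V>60)&(V<150)&(S<70)
def comp(m,u,v,r):
    k=np.zeros(m.shape,np.uint8); k[v-r:v+r,u-r:u+r]=m[v-r:v+r,u-r:u+r]
    n,l,st,c=cv2.connectedComponentsWithStats(k,connectivity=4); j=l[v,u] or 1+np.argmax(st[1:,4]); return l==j
def rect(cam_,mm,z):
    v,u=np.nonzero(mm); ctr,sz,a=cv2.minAreaRect(onplane(cam_,np.c_[u,v],z)[:,:2].astype(np.float32))
    if sz[0]<sz[1]: sz=sz[::-1]; a+=90
    a=(a+90)%180-90
    return np.round(ctr,1),np.round(sz,1),round(a,1)
E
python3 - <<'E'
from meas import *
for n in('top','side'):
    R,t=cam(n)[4:]; print(n,'cam at',(-R.T@t).round())
    z=np.load(f'pics/{n}0.npz'); p,d=z['p'],z['d']
    q=lambda P:tuple(int(round(x)) for x in proj(n,[P])[0])
    for nm,k,P,h,r in [('long','wood',(467,244,20),20,50),('short','wood',(467,-228,20),20,40),('sA','pale',(668,208,18),18,25),('sB','pale',(664,-228,18),18,25)]:
        u,v=q(P); m=comp(colmask(p,k),u,v,r); print(n,nm,(u,v),m.sum(),rect(n,m,h))
    print('weight', q((535,-404,22)))
    # cradle bearers
    m=colmask(p,'dark').astype(np.uint8); k=np.zeros_like(m)
    a,b,c,e=(270,165,335,265) if n=='top' else (260,175,355,228)
    k[b:e,a:c]=m[b:e,a:c]; nn,l,st,c_=cv2.connectedComponentsWithStats(k)
    for i in range(1,nn):
        if st[i,4]>40: print(n,'bearer',c_[i].round(1),st[i,4],rect(n,l==i,26))
    g=colmask(p,'grey').astype(np.uint8); k[:]=0; k[b:e,a:335 if n=='top' else 355]=g[b:e,a:335 if n=='top' else 355]
    k=cv2.morphologyEx(k,cv2.MORPH_CLOSE,np.ones((9,9)))
    nn,l,st,c_=cv2.connectedComponentsWithStats(k); i=1+np.argmax(st[1:,4]); print(n,'plate',c_[i],rect(n,l==i,8))
E
```

```text
top cam at [ 304.  -43. 1242.]
top long (225, 242) 1471 (array([466.5, 246.1]), array([222.5,  57.9]), -8.9)
top short (388, 233) 1085 (array([ 467.1, -227.3]), array([160.6,  57.6]), -11.5)
top sA (237, 175) 241 (array([668.8, 208.3]), array([100.9,  22.1]), -6.8)
top sB (382, 168) 244 (array([ 663.2, -226.8]), array([101.6,  22.5]), 3.6)
weight (445, 207)
top bearer [299.2 195.9] 242 (array([591.6,  23.3]), array([108.1,  19.8]), -79.5)
top bearer [307.4 232. ] 243 (array([483.7,   3.4]), array([107.5,  19.1]), -79.0)
top plate [303.41893188 214.90566038] (array([540. ,  14.5]), array([256.5, 110.3]), 10.3)
side cam at [  273. -1168.  1129.]
side long (272, 160) 6108 (array([470.6, 278.4]), array([572.4, 355.7]), 75.0)
side short (304, 258) 5385 (array([ 465.3, -214.9]), array([301.3, 245.5]), 74.7)
side sA (330, 157) 204 (array([665.3, 201. ]), array([100.1,  44.7]), -8.2)
side sB (369, 245) 295 (array([ 660.5, -232.4]), array([104.7,  36.6]), 3.0)
weight (344, 301)
side bearer [323.1 197.7] 52 (array([588.2,  13.1]), array([109.8,  22.7]), -78.2)
side bearer [291.2 207.2] 53 (array([480.3,  -5.2]), array([113.4,  19.3]), -79.6)
side plate [304.57229525 201.57128413] (array([534.8,  33.7]), array([255.6, 159. ]), 10.2)
```

```bash
cat > ov.py <<'E'
from meas import *
def box(c,a,L,B,z):
    a=np.radians(a); R=np.array([[np.cos(a),-np.sin(a)],[np.sin(a),np.cos(a)]])
    q=np.array([[-L,-B],[L,-B],[L,B],[-L,B]])/2; return np.c_[q@R.T+np.array(c),np.full(4,z)]
def overlay(n,p,boxes,win,s,name):
    a,b,c,e=win; g=cv2.resize(p[b:e,a:c],None,fx=s,fy=s,interpolation=cv2.INTER_NEAREST)[:,:,::-1].copy()
    for B in boxes:
        uv=(proj(n,B)-[a,b]+.5)*s; cv2.polylines(g,[np.round(uv).astype(int)],True,(0,255,0),1)
    cv2.imwrite(f'pics/{name}.png',g); print(g.shape)
E
python3 - <<'E'
from ov import *
p=np.load('pics/top0.npz')['p']
ca=10.4; e=np.array([np.cos(np.radians(ca)),np.sin(np.radians(ca))]); c=np.array([539,14.])
B=[box((467,245),-8.9,220,56,20),box((467,-228),-11.4,160,56,20),box((668.2,208.3),-6.8,100,20,18),box((663.5,-227.4),3.3,100,20,18),
 box(c,ca,254,110,8),box(c+55*e,ca,20,110,26),box(c-55*e,ca,20,110,26),box(c-105*e,ca,30,80,60),box((535.8,-404),-4.3,90,45,22),box((535.8,-404),-4.3,50,12,56)]
overlay('top',p,B,(205,145,335,285),4,'ovL'); overlay('top',p,B,(360,145,470,275),4,'ovR')
p=np.load('pics/side0.npz')['p']; overlay('side',p,B,(235,120,415,325),3,'ovS')
E
```

```text
(560, 520, 3)
(520, 440, 3)
(615, 540, 3)
```

View pics/ovL.png

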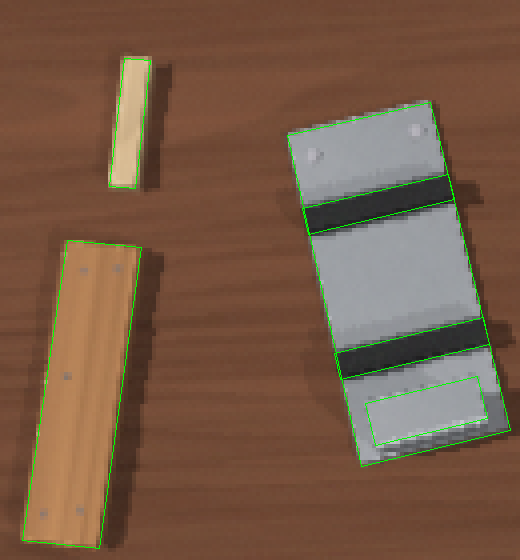

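View pics/ovR.png

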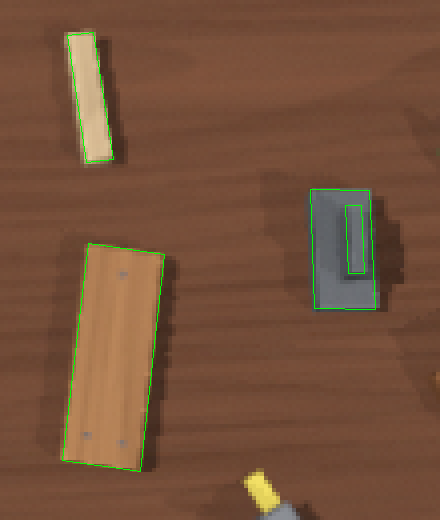

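View pics/ovS.png

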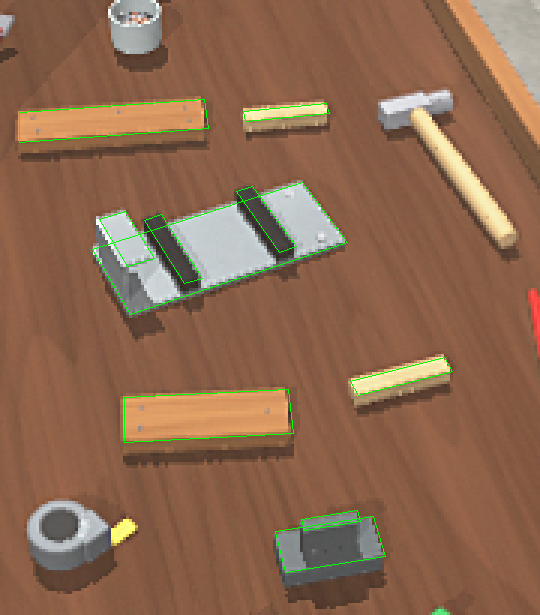

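The outlines match in both views to about 2 mm. Next is a planner for the moves.

```bash
cat > plan.py <<'E'
import sys
from h import *
from scipy.spatial.transform import Rotation as Ro
def plan(x,y,z,psi):
    s=sensors.state(); p=np.array(s['tool_pos']); R=np.array(s['tcp_rot']); a=np.radians(psi)
    T=np.array([[np.cos(a),np.sin(a),0],[np.sin(a),-np.cos(a),0],[0,0,-1]])
    d=R.T@(np.array([x,y,z])-p)/60; r=Ro.from_matrix(R.T@T).as_rotvec(degrees=True)/8
    yaw=np.degrees(np.arctan2(R[1,0],R[0,0]))
    print('t',round(s['clock'],2),'pos',p.round(1),'yaw',round(yaw,1),'w',round(s['width'],3),'F',np.round(s['contact_force'],1),'j7',round(s['joints'][6],2))
    print('->',(x,y,z,psi),'shift',d.round(3),'turn',r.round(3),'|',np.abs(np.r_[np.linalg.norm(d)*60/62.5,np.linalg.norm(r)*8/10.7]).round(1),'rows')
C=np.array([539.,14.]); CA=10.4
def cr(x,y=0):
    a=np.radians(CA); return C+[x*np.cos(a)-y*np.sin(a),x*np.sin(a)+y*np.cos(a)]
if __name__=='__main__':
    for a in sys.argv[1:]:
        v=a.split(',')
        if v[0]=='c': q=cr(float(v[1]),float(v[2])); v=[q[0].round(1),q[1].round(1)]+v[3:]
        plan(*map(float,v))
E
python3 plan.py 467,245,120,81.1
```

```text
t 0.1 pos [235.6 578.5 223.9] yaw 67.8 w 1.001 F [ 0.2 -0.3  0.2] j7 -0.05
-> (467.0, 245.0, 120.0, 81.1) shift [-3.692  5.668  1.736] turn [-0.     0.007 -1.658] | [6.7 1.2] rows
```

Request:
drive_tool:
  series:
    - [[-0.37,0.57,0],[0,0,-0.16],1]
    - [[-0.9,1.4,0.3],[0,0,-0.4],1]
    - [[-1.4,2.15,0.6],[0,0,-0.7],1]
    - [[-1.95,3.0,0.9],[0,0,-0.9],1]
    - [[-2.5,3.8,1.2],[0,0,-1.15],1]
    - [[-3.0,4.6,1.4],[0,0,-1.4],1]
    - [[-3.45,5.3,1.65],[0,0,-1.6],1]
    - [[-3.69,5.67,1.74],[0,0,-1.66],1]
  force: 35

```text
clock: 1.1
tool_pos: [468.2, 242.6, 119.1]
tcp_rot: [[0.156, 0.988, -0.001], [0.988, -0.156, -0.001], [-0.001, -0.001, -1.0]]
contact_force: [0.1, 1.2, 0.2]
width: 1.001
```

```bash
python3 plan.py 467,245,22,81.1
```

```text
t 1.1 pos [468.2 242.6 119.1] yaw 81.0 w 1.001 F [0.1 1.2 0.2] j7 0.92
-> (467.0, 245.0, 22.0, 81.1) shift [ 0.038 -0.025  1.619] turn [-0.005  0.01  -0.013] | [1.6 0. ] rows
```

Request:
drive_tool:
  series:
    - [[0,0,0.2],[0,0,0],1]
    - [[0,0,0.55],[0,0,0],1]
    - [[0,0,0.9],[0,0,0],1]
    - [[0,0,1.25],[0,0,0],1]
    - [[0,0,1.5],[0,0,0],1]
    - [[0,0,1.62],[0,0,0],1]
    - [[0,0,1.62],[0,0,0],1]
    - [[0,0,1.62],[0,0,0],0.3]

```text
clock: 2.1
tool_pos: [467.6, 245.6, 23.4]
tcp_rot: [[0.154, 0.988, 0.001], [0.988, -0.154, 0.0], [0.0, 0.001, -1.0]]
contact_force: [-0.1, 0.1, -0.1]
width: 0.929
```

```bash
python3 plan.py 467,245,22,81.1
```

```text
t 2.1 pos [467.6 245.6  23.4] yaw 81.1 w 0.929 F [-0.1  0.1 -0.1] j7 0.93
-> (467.0, 245.0, 22.0, 81.1) shift [-0.012 -0.008  0.023] turn [ 0.005 -0.003  0.002] | [0. 0.] rows
```

Request:
drive_tool:
  series:
    - [[0,0,0],[0,0,0],0.3]
    - [[0,0,0],[0,0,0],0.3]
    - [[0,0,0],[0,0,0],0.3]
    - [[0,0,0],[0,0,0],0.3]
    - [[0,0,-0.1],[0,0,0],0.3]
    - [[0,0,-0.4],[0,0,0],0.3]
    - [[0,0,-0.8],[0,0,0],0.3]
    - [[0,0,-1.2],[0,0,0],0.3]

```text
clock: 3.1
tool_pos: [467.4, 245.4, 96.8]
tcp_rot: [[0.154, 0.988, 0.001], [0.988, -0.154, 0.0], [0.0, 0.001, -1.0]]
contact_force: [0.1, -0.3, -1.4]
width: 0.591
```

```bash
python3 plan.py c,45,0,110,100.4
python3 - <<'E'
from h import *
snap('top','top1')
E
```

```text
t 3.1 pos [467.4 245.4  96.8] yaw 81.1 w 0.591 F [ 0.1 -0.3 -1.4] j7 0.92
-> (583.3, 22.1, 110.0, 100.4) shift [-3.379  2.483 -0.221] turn [ 4.000e-03 -2.000e-03 -2.411e+00] | [4.  1.8] rows
```

View pics/top1.png

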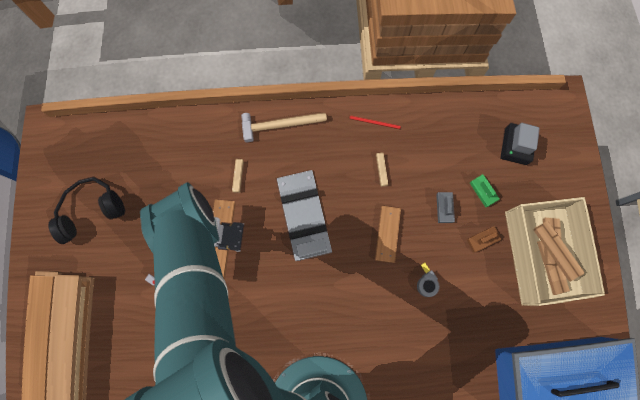

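The board is gripped: width 0.591 is 55.6 mm. Next is the move to cradle x = +45.

Request:
drive_tool:
  series:
    - [[-0.25,0.2,-0.2],[0,0,-0.2],0.3]
    - [[-0.75,0.55,-0.3],[0,0,-0.55],0.3]
    - [[-1.3,0.95,-0.3],[0,0,-0.95],0.3]
    - [[-1.85,1.35,-0.3],[0,0,-1.3],0.3]
    - [[-2.4,1.75,-0.3],[0,0,-1.7],0.3]
    - [[-2.9,2.15,-0.3],[0,0,-2.05],0.3]
    - [[-3.25,2.4,-0.25],[0,0,-2.3],0.3]
    - [[-3.38,2.48,-0.22],[0,0,-2.41],0.3]

```text
clock: 4.15
tool_pos: [583.4, 20.6, 108.5]
tcp_rot: [[-0.179, 0.984, 0.0], [0.984, 0.179, -0.0], [-0.0, 0.0, -1.0]]
contact_force: [-0.4, 0.1, -1.3]
width: 0.587
```

```bash
python3 plan.py c,45,0,54,100.4 c,0,0,54,100.4
```

```text
t 4.15 pos [583.4  20.6 108.5] yaw 100.3 w 0.587 F [-0.4  0.1 -1.3] j7 1.71
-> (583.3, 22.1, 54.0, 100.4) shift [0.025 0.003 0.908] turn [ 0.002  0.003 -0.01 ] | [0.9 0. ] rows
t 4.15 pos [583.4  20.6 108.5] yaw 100.3 w 0.587 F [-0.4  0.1 -1.3] j7 1.71
-> (539.0, 14.0, 54.0, 100.4) shift [ 0.024 -0.748  0.908] turn [ 0.002  0.003 -0.01 ] | [1.1 0. ] rows
```

Request:
drive_tool:
  series:
    - [[0,0,0],[0,0,0],0.3]
    - [[0,0,0.25],[0,0,0],0.3]
    - [[0,0,0.5],[0,0,0],0.3]
    - [[0,0,0.75],[0,0,0],0.3]
    - [[0,0,0.88],[0,0,0],0.3]
    - [[0,0,0.92],[0,0,0],0.3]
    - [[0,0,0.92],[0,0,0],0.3]
    - [[0,0,0.92],[0,0,0],0.3]

```text
clock: 5.15
tool_pos: [583.3, 22.1, 53.4]
tcp_rot: [[-0.18, 0.984, 0.001], [0.984, 0.18, 0.0], [-0.0, 0.001, -1.0]]
contact_force: [0.2, 0.0, -0.9]
width: 0.594
```

```bash
python3 plan.py c,0,0,54,100.4
python3 - <<'E'
from h import *
snap('side','side1')
E
```

```text
t 5.15 pos [583.3  22.1  53.4] yaw 100.4 w 0.594 F [ 0.2  0.  -0.9] j7 1.71
-> (539.0, 14.0, 54.0, 100.4) shift [ 0.001 -0.751 -0.011] turn [ 0.006  0.001 -0.001] | [0.7 0. ] rows
```

View pics/side1.png

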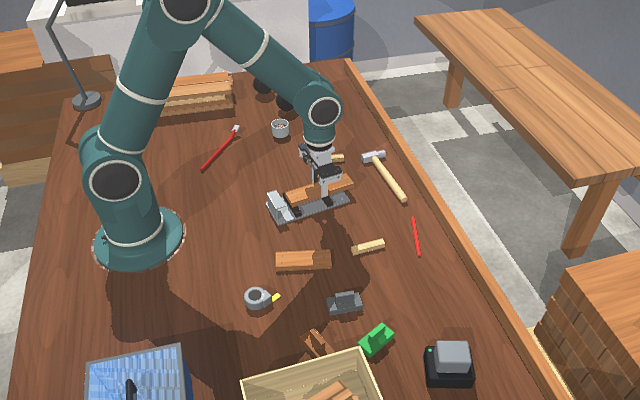

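The board is held level over the cradle at (320,188), with its end just short of the lip at (280,205). I slide it in and lower it.

Request:
drive_tool:
  series:
    - [[0,-0.1,0],[0,0,0],0.3]
    - [[0,-0.25,0],[0,0,0],0.3]
    - [[0,-0.45,0],[0,0,0],0.3]
    - [[0,-0.62,0],[0,0,0],0.3]
    - [[0,-0.72,0],[0,0,0],0.3]
    - [[0,-0.75,0],[0,0,0],0.3]
    - [[0,-0.75,0.02],[0,0,0],0.3]
    - [[0,-0.75,0.05],[0,0,0],0.3]

```text
clock: 6.2
tool_pos: [539.0, 14.0, 49.8]
tcp_rot: [[-0.181, 0.984, 0.0], [0.984, 0.181, -0.0], [-0.0, 0.0, -1.0]]
contact_force: [-0.4, -0.9, -1.4]
width: 0.592
```

```bash
python3 plan.py c,0,0,49.5,100.4
```

```text
t 6.2 pos [539.   14.   49.8] yaw 100.4 w 0.592 F [-0.4 -0.9 -1.4] j7 1.72
-> (539.0, 14.0, 49.5, 100.4) shift [-0.001 -0.     0.005] turn [0.001 0.001 0.001] | [0. 0.] rows
```

Request:
drive_tool:
  series:
    - [[0,0,0.01],[0,0,0],0.3]
    - [[0,0,0.01],[0,0,0],0.3]
    - [[0,0,0.01],[0,0,0],0.8]
    - [[0,0,0.01],[0,0,0],0.8]
    - [[0,0,0.01],[0,0,0],0.8]
    - [[0,0,-0.3],[0,0,0],0.8]
    - [[0,0,-0.9],[0,0,0],0.8]
    - [[0,0,-1.7],[0,0,0],0.8]

```text
clock: 7.2
tool_pos: [538.1, 13.9, 152.4]
tcp_rot: [[-0.18, 0.984, -0.002], [0.984, 0.18, -0.0], [-0.0, -0.002, -1.0]]
contact_force: [0.9, 0.4, -0.4]
width: 0.802
```

```bash
python3 plan.py 668.2,208.3,100,83.2
```

```text
t 7.2 pos [538.1  13.9 152.4] yaw 100.4 w 0.802 F [ 0.9  0.4 -0.4] j7 1.7
-> (668.2, 208.3, 100.0, 83.2) shift [2.795 2.718 0.869] turn [-1.20e-02  2.00e-03  2.15e+00] | [3.8 1.6] rows
```

Request:
drive_tool:
  series:
    - [[0.15,0.15,0],[0,0,0.15],0.6]
    - [[0.55,0.55,0.05],[0,0,0.45],0.6]
    - [[1.05,1.0,0.2],[0,0,0.8],0.6]
    - [[1.5,1.45,0.4],[0,0,1.15],0.6]
    - [[1.95,1.9,0.6],[0,0,1.5],0.6]
    - [[2.4,2.35,0.75],[0,0,1.85],0.6]
    - [[2.7,2.6,0.85],[0,0,2.1],0.6]
    - [[2.79,2.71,0.87],[0,0,2.15],0.6]

```text
clock: 8.2
tool_pos: [668.3, 209.2, 98.9]
tcp_rot: [[0.117, 0.993, -0.001], [0.993, -0.117, -0.0], [-0.0, -0.001, -1.0]]
contact_force: [0.1, -0.5, 0.0]
width: 0.595
```

```bash
python3 plan.py 668.2,208.3,22,83.2
python3 - <<'E'
from ov import *
from plan import cr,C,CA
p,d=snap('top','top2')
B=[box(cr(0),CA,220,56,46),box(cr(-105),CA,30,80,60),box(cr(55),CA,20,110,26),box(cr(-55),CA,20,110,26)]
overlay('top',p,B,(255,145,355,285),4,'ov2')
E
```

```text
t 8.2 pos [668.3 209.2  98.9] yaw 83.3 w 0.595 F [ 0.1 -0.5  0. ] j7 1.17
-> (668.2, 208.3, 22.0, 83.2) shift [-0.015  0.002  1.281] turn [-0.007  0.002  0.01 ] | [1.2 0. ] rows
(560, 400, 3)
```

View pics/ov2.png

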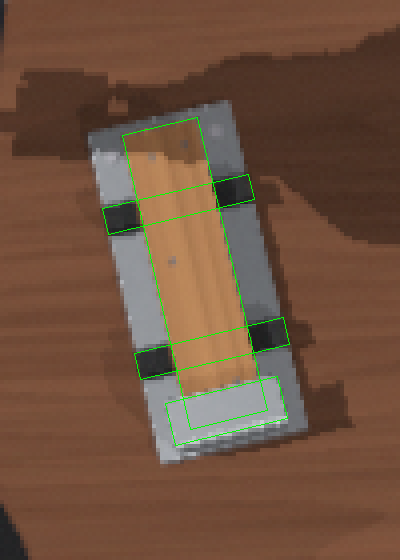

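The board lies under the lip and matches the outline for cradle x = 0. Now stick A.

Request:
drive_tool:
  series:
    - [[-0.01,0,0.2],[0,0,0],0.6]
    - [[-0.01,0,0.5],[0,0,0],0.6]
    - [[-0.01,0,0.85],[0,0,0],0.6]
    - [[-0.01,0,1.15],[0,0,0],0.6]
    - [[-0.01,0,1.28],[0,0,0],0.6]
    - [[-0.01,0,1.28],[0,0,0],0.6]
    - [[-0.01,0,1.28],[0,0,0],0.05]
    - [[-0.01,0,1.28],[0,0,0],0.05]
  force: 20

```text
clock: 9.25
tool_pos: [668.8, 207.5, 23.6]
tcp_rot: [[0.118, 0.993, 0.001], [0.993, -0.118, 0.0], [0.0, 0.001, -1.0]]
contact_force: [0.2, 0.2, -0.2]
width: 0.424
```

```bash
python3 plan.py 668.2,208.3,22,83.2
```

```text
t 9.25 pos [668.8 207.5  23.6] yaw 83.2 w 0.424 F [ 0.2  0.2 -0.2] j7 1.18
-> (668.2, 208.3, 22.0, 83.2) shift [ 0.012 -0.011  0.026] turn [ 0.007 -0.003 -0.   ] | [0. 0.] rows
```

Request:
drive_tool:
  series:
    - [[0,0,0],[0,0,0],0.05]
    - [[0,0,0],[0,0,0],0.05]
    - [[0,0,0],[0,0,0],0.05]
    - [[0,0,0],[0,0,0],0.05]
    - [[0,0,-0.2],[0,0,0],0.05]
    - [[0,0,-0.6],[0,0,0],0.05]
    - [[0,0,-1.2],[0,0,0],0.05]
    - [[0,0,-1.7],[0,0,0],0.05]

```text
clock: 10.25
tool_pos: [668.6, 207.4, 127.0]
tcp_rot: [[0.118, 0.993, 0.001], [0.993, -0.118, 0.0], [0.0, 0.001, -1.0]]
contact_force: [0.3, 1.0, 0.4]
width: 0.211
```

```bash
python3 plan.py c,55,0,120,10.4
```

```text
t 10.25 pos [668.6 207.4 127. ] yaw 83.2 w 0.211 F [0.3 1.  0.4] j7 1.17
-> (593.1, 23.9, 120.0, 10.4) shift [-3.186 -0.888  0.115] turn [ 5.000e-03 -7.000e-03  9.099e+00] | [3.2 6.8] rows
```

Request:
drive_tool:
  series:
    - [[-0.15,-0.05,0],[0,0,0.8],0.05]
    - [[-0.6,-0.15,0],[0,0,2.0],0.05]
    - [[-1.1,-0.3,0.05],[0,0,3.3],0.05]
    - [[-1.6,-0.45,0.1],[0,0,4.6],0.05]
    - [[-2.1,-0.6,0.1],[0,0,5.9],0.05]
    - [[-2.6,-0.75,0.1],[0,0,7.2],0.05]
    - [[-3.0,-0.85,0.1],[0,0,8.4],0.05]
    - [[-3.19,-0.89,0.12],[0,0,9.1],0.05]

```text
clock: 11.25
tool_pos: [592.4, 22.3, 118.6]
tcp_rot: [[0.985, 0.175, 0.001], [0.175, -0.985, 0.0], [0.001, -0.0, -1.0]]
contact_force: [-0.7, 0.1, -0.8]
width: 0.21
```

```bash
python3 plan.py c,55,0,71,10.4
```

```text
t 11.25 pos [592.4  22.3 118.6] yaw 10.1 w 0.21 F [-0.7  0.1 -0.8] j7 0.32
-> (593.1, 23.9, 71.0, 10.4) shift [ 0.015 -0.024  0.793] turn [-0.    -0.006 -0.041] | [0.8 0. ] rows
```

Request:
drive_tool:
  series:
    - [[0,0,0],[0,0,0],0.05]
    - [[0,0,0.15],[0,0,0],0.05]
    - [[0,0,0.4],[0,0,0],0.05]
    - [[0,0,0.6],[0,0,0],0.05]
    - [[0,0,0.75],[0,0,0],0.05]
    - [[0,0,0.79],[0,0,0],0.05]
    - [[0,0,0.8],[0,0,0],0.05]
    - [[0,0,0.8],[0,0,0],0.05]

```text
clock: 12.25
tool_pos: [592.9, 23.6, 70.0]
tcp_rot: [[0.984, 0.181, 0.001], [0.181, -0.984, -0.0], [0.001, 0.0, -1.0]]
contact_force: [0.5, -0.5, -1.2]
width: 0.212
```

```bash
python3 plan.py c,55,0,69.8,10.4
```

```text
t 12.25 pos [592.9  23.6  70. ] yaw 10.4 w 0.212 F [ 0.5 -0.5 -1.2] j7 0.35
-> (593.1, 23.9, 69.8, 10.4) shift [ 0.004 -0.004  0.003] turn [ 0.001 -0.004 -0.   ] | [0. 0.] rows
```

Request:
drive_tool:
  series:
    - [[0,0,0.01],[0,0,0],0.05]
    - [[0,0,0.01],[0,0,0],0.05]
    - [[0,0,0.01],[0,0,0],0.35]
    - [[0,0,0.01],[0,0,0],0.35]
    - [[0,0,0.01],[0,0,0],0.35]
    - [[0,0,-0.2],[0,0,0],0.35]
    - [[0,0,-0.7],[0,0,0],0.35]
    - [[0,0,-1.3],[0,0,0],0.35]

```text
clock: 13.25
tool_pos: [592.5, 23.5, 149.1]
tcp_rot: [[0.984, 0.18, -0.0], [0.18, -0.984, -0.0], [-0.0, 0.0, -1.0]]
contact_force: [0.9, 0.4, 0.0]
width: 0.349
```

```bash
python3 plan.py 663.5,-227.4,100,93.3 663.5,-227.4,100,-86.7
```

```text
t 13.25 pos [592.5  23.5 149.1] yaw 10.4 w 0.349 F [0.9 0.4 0. ] j7 0.3
-> (663.5, -227.4, 100.0, 93.3) shift [0.411 4.326 0.818] turn [-1.0000e-03  4.0000e-03 -1.0365e+01] | [4.2 7.7] rows
t 13.25 pos [592.5  23.5 149.1] yaw 10.4 w 0.349 F [0.9 0.4 0. ] j7 0.3
-> (663.5, -227.4, 100.0, -86.7) shift [0.411 4.326 0.818] turn [4.0000e-03 1.0000e-03 1.2135e+01] | [4.2 9.1] rows
```

Request:
drive_tool:
  series:
    - [[0,0.2,0],[0,0,-1.2],0.4]
    - [[0.05,0.8,0],[0,0,-2.5],0.6]
    - [[0.1,1.4,0.1],[0,0,-3.8],0.6]
    - [[0.2,2.1,0.25],[0,0,-5.1],0.6]
    - [[0.25,2.8,0.45],[0,0,-6.4],0.6]
    - [[0.3,3.4,0.6],[0,0,-7.7],0.6]
    - [[0.38,4.0,0.75],[0,0,-9.0],0.6]
    - [[0.41,4.33,0.82],[0,0,-10.2],0.6]

```text
clock: 14.25
tool_pos: [663.7, -230.0, 98.8]
tcp_rot: [[-0.039, 0.999, -0.0], [0.999, 0.039, -0.001], [-0.001, -0.0, -1.0]]
contact_force: [0.1, -0.5, 0.7]
width: 0.601
```

```bash
python3 plan.py 663.5,-227.4,22,93.3;  python3 - <<'E'
from ov import *
from plan import cr,C,CA
p,d=snap('top','top3')
B=[box(cr(0),CA,220,56,46),box(cr(55),CA,20,100,64),box(cr(-55),CA,20,110,26)]
overlay('top',p,B,(255,145,455,285),4,'ov3')
E
```

```text
t 14.25 pos [ 663.7 -230.    98.8] yaw 92.2 w 0.601 F [ 0.1 -0.5  0.7] j7 1.97
-> (663.5, -227.4, 22.0, 93.3) shift [ 4.40e-02 -1.00e-03  1.28e+00] turn [-0.002  0.008 -0.135] | [1.2 0.1] rows
(560, 800, 3)
```

View pics/ov3.png

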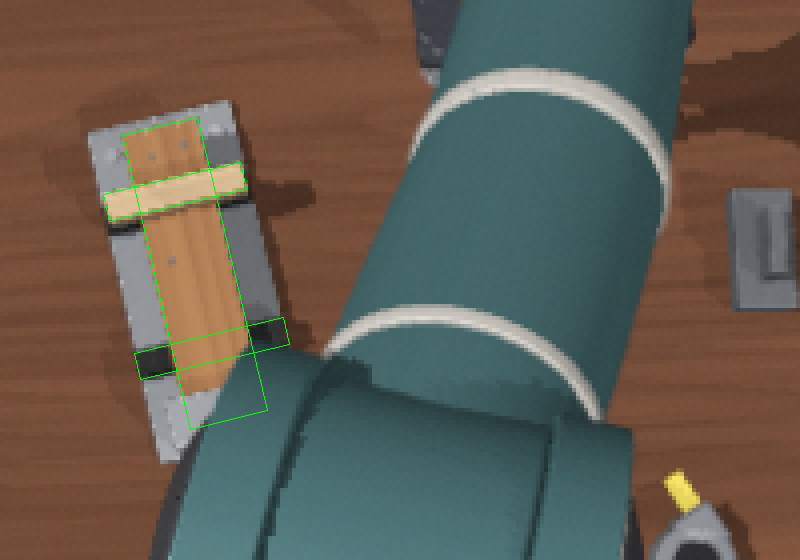

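Stick A sits on the outline over the open bearer. Now stick B.

Request:
drive_tool:
  series:
    - [[0,0,0.1],[0,0,-0.15],0.6]
    - [[0,0,0.4],[0,0,-0.15],0.6]
    - [[0,0,0.8],[0,0,-0.15],0.6]
    - [[0,0,1.1],[0,0,-0.15],0.6]
    - [[0,0,1.27],[0,0,-0.15],0.6]
    - [[0,0,1.28],[0,0,-0.15],0.6]
    - [[0,0,1.28],[0,0,-0.15],0.6]
    - [[0,0,1.28],[0,0,-0.15],0.5]

```text
clock: 15.3
tool_pos: [664.2, -227.7, 22.5]
tcp_rot: [[-0.056, 0.998, 0.001], [0.998, 0.056, -0.0], [-0.001, 0.001, -1.0]]
contact_force: [0.4, 0.1, -0.7]
width: 0.531
```

```bash
python3 plan.py 663.5,-227.4,22,93.3
```

```text
t 15.3 pos [ 664.2 -227.7   22.5] yaw 93.2 w 0.531 F [ 0.4  0.1 -0.7] j7 1.99
-> (663.5, -227.4, 22.0, 93.3) shift [ 0.005 -0.011  0.008] turn [ 0.008  0.004 -0.014] | [0. 0.] rows
```

Request:
drive_tool:
  series:
    - [[0,0,0],[0,0,0],0.05]
    - [[0,0,0],[0,0,0],0.05]
    - [[0,0,0],[0,0,0],0.05]
    - [[0,0,0],[0,0,0],0.05]
    - [[0,0,0],[0,0,0],0.05]
    - [[0,0,-0.4],[0,0,0],0.05]
    - [[0,0,-1.0],[0,0,0],0.05]
    - [[0,0,-1.7],[0,0,0],0.05]

```text
clock: 16.3
tool_pos: [663.7, -227.5, 126.2]
tcp_rot: [[-0.056, 0.998, 0.0], [0.998, 0.056, -0.0], [-0.0, 0.0, -1.0]]
contact_force: [0.1, 0.5, 0.1]
width: 0.212
```

```bash
python3 plan.py c,-55,0,125,10.4
```

```text
t 16.3 pos [ 663.7 -227.5  126.2] yaw 93.2 w 0.212 F [0.1 0.5 0.1] j7 1.98
-> (484.9, 4.1, 125.0, 10.4) shift [ 4.02  -2.761  0.017] turn [3.000e-03 0.000e+00 1.035e+01] | [4.7 7.7] rows
```

Request:
drive_tool:
  series:
    - [[0.2,-0.15,0],[0,0,1.2],0.05]
    - [[0.7,-0.5,0],[0,0,2.5],0.05]
    - [[1.3,-0.9,0],[0,0,3.8],0.05]
    - [[1.9,-1.3,0],[0,0,5.1],0.05]
    - [[2.5,-1.75,0],[0,0,6.4],0.05]
    - [[3.1,-2.15,0],[0,0,7.7],0.05]
    - [[3.7,-2.55,0.02],[0,0,9.0],0.05]
    - [[4.02,-2.76,0.02],[0,0,10.2],0.05]

```text
clock: 17.3
tool_pos: [484.2, 6.0, 123.8]
tcp_rot: [[0.98, 0.197, 0.001], [0.197, -0.98, 0.002], [0.001, -0.001, -1.0]]
contact_force: [0.1, -0.1, 0.7]
width: 0.21
```

```bash
python3 plan.py c,-55,0,70,10.4
```

```text
t 17.3 pos [484.2   6.  123.8] yaw 11.4 w 0.21 F [ 0.1 -0.1  0.7] j7 0.31
-> (484.9, 4.1, 70.0, 10.4) shift [0.004 0.035 0.896] turn [-0.01 -0.01  0.12] | [0.9 0.1] rows
```

Request:
drive_tool:
  series:
    - [[0,0,0],[0,0,0.14],0.05]
    - [[0,0,0.1],[0,0,0.14],0.05]
    - [[0,0,0.3],[0,0,0.14],0.05]
    - [[0,0,0.55],[0,0,0.14],0.05]
    - [[0,0,0.75],[0,0,0.14],0.05]
    - [[0,0,0.85],[0,0,0.14],0.05]
    - [[0,0,0.9],[0,0,0.14],0.05]
    - [[0,0,0.9],[0,0,0.14],0.05]

```text
clock: 18.3
tool_pos: [485.0, 4.1, 68.5]
tcp_rot: [[0.983, 0.182, 0.0], [0.182, -0.983, -0.0], [-0.0, 0.0, -1.0]]
contact_force: [0.2, 1.1, 0.5]
width: 0.213
```

```bash
python3 plan.py c,-55,0,68.5,10.4
```

```text
t 18.3 pos [485.    4.1  68.5] yaw 10.5 w 0.213 F [0.2 1.1 0.5] j7 0.35
-> (484.9, 4.1, 68.5, 10.4) shift [-0.002 -0.    -0.   ] turn [0.001 0.    0.01 ] | [0. 0.] rows
```

Request:
drive_tool:
  series:
    - [[0,0,0],[0,0,0],0.05]
    - [[0,0,0],[0,0,0],0.32]
    - [[0,0,0],[0,0,0],0.32]
    - [[0,0,0],[0,0,0],0.32]
    - [[0,0,-0.05],[0,0,0],0.32]
    - [[0,0,-0.3],[0,0,0],0.32]
    - [[0,0,-0.8],[0,0,0],0.32]
    - [[0,0,-1.5],[0,0,0],0.32]

```text
clock: 19.3
tool_pos: [484.6, 3.9, 159.9]
tcp_rot: [[0.983, 0.182, -0.001], [0.182, -0.983, -0.001], [-0.001, 0.0, -1.0]]
contact_force: [0.5, 0.9, 0.5]
width: 0.32
```

```bash
python3 plan.py 467,-228,110,78.6
```

```text
t 19.3 pos [484.6   3.9 159.9] yaw 10.5 w 0.32 F [0.5 0.9 0.5] j7 0.26
-> (467.0, -228.0, 110.0, 78.6) shift [-0.99   3.748  0.834] turn [-1.000e-03  8.000e-03 -8.517e+00] | [3.8 6.4] rows
```

Request:
drive_tool:
  series:
    - [[-0.05,0.2,0],[0,0,-0.8],0.9]
    - [[-0.15,0.7,0],[0,0,-2.0],0.9]
    - [[-0.3,1.3,0.1],[0,0,-3.2],0.9]
    - [[-0.5,1.9,0.3],[0,0,-4.4],0.9]
    - [[-0.65,2.5,0.5],[0,0,-5.6],0.9]
    - [[-0.8,3.1,0.65],[0,0,-6.8],0.9]
    - [[-0.93,3.55,0.78],[0,0,-7.9],0.9]
    - [[-0.99,3.75,0.83],[0,0,-8.5],0.9]
  force: 35

```text
clock: 20.3
tool_pos: [467.0, -229.8, 109.3]
tcp_rot: [[0.198, 0.98, 0.0], [0.98, -0.198, -0.001], [-0.001, 0.0, -1.0]]
contact_force: [0.8, 1.3, -0.3]
width: 0.902
```

```bash
python3 plan.py 467,-228,22.5,78.6;  python3 - <<'E'
from ov import *
from plan import cr,C,CA
p,d=snap('side','side3')
B=[box(cr(55),CA,20,100,64),box(cr(-55),CA,20,100,64)]
overlay('side',p,B,(250,165,370,235),6,'ov4')
p,d=snap('top','top4')
overlay('top',p,B,(255,145,415,285),4,'ov4t')
E
```

```text
t 20.3 pos [ 467.  -229.8  109.3] yaw 78.6 w 0.902 F [ 0.8  1.3 -0.3] j7 1.92
-> (467.0, -228.0, 22.5, 78.6) shift [ 0.031 -0.006  1.447] turn [ 0.002  0.005 -0.003] | [1.4 0. ] rows
(420, 720, 3)
(560, 640, 3)
```

View pics/ov4.png

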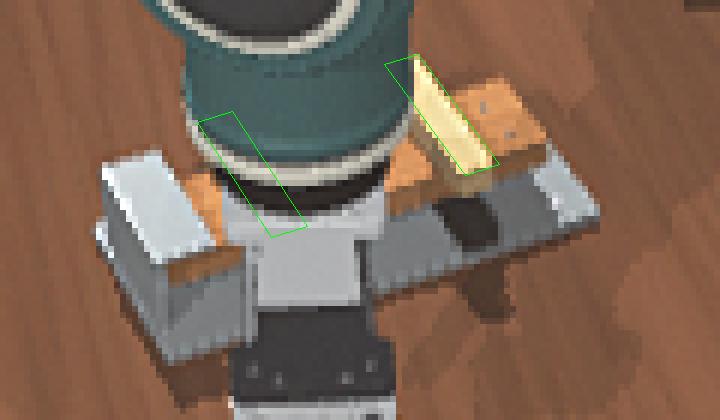

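View pics/ov4t.png

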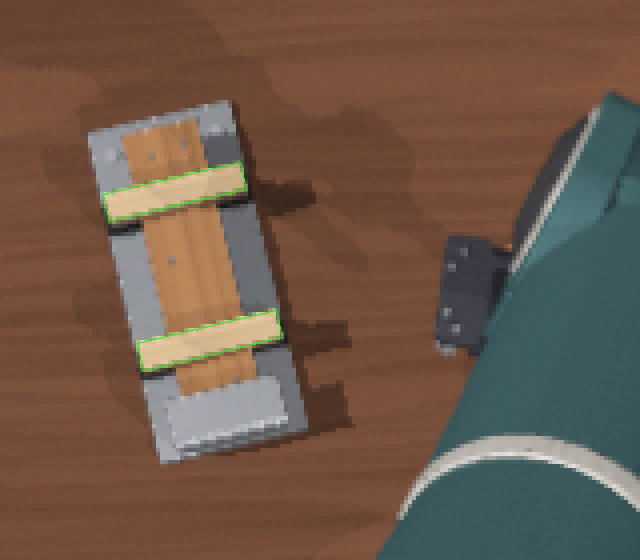

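Both sticks fit their outlines in the top view (the gripper hides one in the side view). Next is the short board.

Request:
drive_tool:
  series:
    - [[0,0,0.1],[0,0,0],0.9]
    - [[0,0,0.4],[0,0,0],0.9]
    - [[0,0,0.8],[0,0,0],0.9]
    - [[0,0,1.15],[0,0,0],0.9]
    - [[0,0,1.4],[0,0,0],0.9]
    - [[0,0,1.45],[0,0,0],0.9]
    - [[0,0,1.45],[0,0,0],0.9]
    - [[0,0,1.45],[0,0,0],0.8]

```text
clock: 21.4
tool_pos: [467.9, -228.0, 22.4]
tcp_rot: [[0.2, 0.98, 0.001], [0.98, -0.2, -0.0], [-0.0, 0.001, -1.0]]
contact_force: [-0.3, 0.1, 0.0]
width: 0.833
```

```bash
python3 plan.py 467,-228,22,78.6
```

```text
t 21.4 pos [ 467.9 -228.    22.4] yaw 78.5 w 0.833 F [-0.3  0.1  0. ] j7 1.97
-> (467.0, -228.0, 22.0, 78.6) shift [-0.002 -0.015  0.006] turn [ 0.008  0.002 -0.016] | [0. 0.] rows
```

Request:
drive_tool:
  series:
    - [[0,0,0],[0,0,0],0.3]
    - [[0,0,0],[0,0,0],0.3]
    - [[0,0,0],[0,0,0],0.3]
    - [[0,0,0],[0,0,0],0.3]
    - [[0,0,0],[0,0,0],0.3]
    - [[0,0,-0.4],[0,0,0],0.3]
    - [[0,0,-1.1],[0,0,0],0.3]
    - [[0,0,-2.0],[0,0,0],0.3]

```text
clock: 22.4
tool_pos: [466.8, -227.7, 142.3]
tcp_rot: [[0.2, 0.98, -0.002], [0.98, -0.2, 0.0], [-0.0, -0.002, -1.0]]
contact_force: [1.8, 0.6, -1.1]
width: 0.592
```

```bash
python3 plan.py c,0,0,140,100.4
```

```text
t 22.4 pos [ 466.8 -227.7  142.3] yaw 78.5 w 0.592 F [ 1.8  0.6 -1.1] j7 1.9
-> (539.0, 14.0, 140.0, 100.4) shift [4.187 0.374 0.037] turn [-0.015 -0.003 -2.741] | [4. 2.] rows
```

Request:
drive_tool:
  series:
    - [[0.2,0.02,0],[0,0,-0.15],0.3]
    - [[0.75,0.07,0],[0,0,-0.5],0.3]
    - [[1.4,0.12,0],[0,0,-0.9],0.3]
    - [[2.05,0.18,0],[0,0,-1.35],0.3]
    - [[2.7,0.25,0],[0,0,-1.8],0.3]
    - [[3.4,0.3,0],[0,0,-2.2],0.3]
    - [[3.95,0.36,0],[0,0,-2.6],0.3]
    - [[4.19,0.38,0],[0,0,-2.74],0.3]

```text
clock: 23.4
tool_pos: [539.8, 15.8, 140.8]
tcp_rot: [[-0.184, 0.983, -0.001], [0.983, 0.184, 0.0], [0.0, -0.001, -1.0]]
contact_force: [0.7, -1.0, -0.6]
width: 0.592
```

```bash
python3 plan.py c,0.5,0,88,100.4
```

```text
t 23.4 pos [539.8  15.8 140.8] yaw 100.6 w 0.592 F [ 0.7 -1.  -0.6] j7 1.74
-> (539.5, 14.1, 88.0, 100.4) shift [-0.028 -0.01   0.879] turn [-0.009 -0.004  0.022] | [0.8 0. ] rows
```

Request:
drive_tool:
  series:
    - [[0,0,0],[0,0,0],0.3]
    - [[0,0,0.1],[0,0,0],0.3]
    - [[0,0,0.35],[0,0,0],0.3]
    - [[0,0,0.6],[0,0,0],0.3]
    - [[0,0,0.77],[0,0,0],0.3]
    - [[0,0,0.85],[0,0,0],0.3]
    - [[0,0,0.87],[0,0,0],0.3]
    - [[0,0,0.87],[0,0,0],0.3]

```text
clock: 24.4
tool_pos: [540.2, 13.9, 89.7]
tcp_rot: [[-0.181, 0.984, 0.0], [0.984, 0.181, -0.0], [-0.0, 0.0, -1.0]]
contact_force: [1.2, 0.7, -0.5]
width: 0.595
```

```bash
python3 plan.py c,0.5,0,86.6,100.4
```

```text
t 24.4 pos [540.2  13.9  89.7] yaw 100.4 w 0.595 F [ 1.2  0.7 -0.5] j7 1.75
-> (539.5, 14.1, 86.6, 100.4) shift [ 0.006 -0.011  0.052] turn [0.003 0.001 0.   ] | [0.1 0. ] rows
```

Request:
drive_tool:
  series:
    - [[0,0,0.02],[0,0,0],0.3]
    - [[0,0,0.04],[0,0,0],0.3]
    - [[0,0,0.05],[0,0,0],0.3]
    - [[0,0,0.05],[0,0,0],0.3]
    - [[0,0,0.05],[0,0,0],0.3]
    - [[0,0,0.05],[0,0,0],0.8]
    - [[0,0,0.05],[0,0,0],0.8]
    - [[0,0,0.05],[0,0,0],0.8]

```text
clock: 25.4
tool_pos: [540.1, 13.9, 86.5]
tcp_rot: [[-0.181, 0.984, 0.0], [0.984, 0.181, -0.0], [-0.0, 0.0, -1.0]]
contact_force: [0.3, 1.1, 0.9]
width: 0.794
```

```bash
python3 plan.py c,0,0,170,100.4
```

```text
t 25.4 pos [540.1  13.9  86.5] yaw 100.4 w 0.794 F [0.3 1.1 0.9] j7 1.75
-> (539.0, 14.0, 170.0, 100.4) shift [ 0.005 -0.017 -1.391] turn [0.001 0.001 0.   ] | [1.3 0. ] rows
```

Request:
drive_tool:
  series:
    - [[0,0,-0.05],[0,0,0],0.8]
    - [[0,0,-0.3],[0,0,0],0.8]
    - [[0,0,-0.8],[0,0,0],0.8]
    - [[0,0,-1.4],[0,0,0],0.8]
    - [[0,0.3,-1.7],[0,0,0],0.8]
    - [[-0.8,0.2,-1.7],[0,0,0],0.8]
    - [[-1.6,0.1,-1.7],[0,0,0],0.8]
    - [[-2.4,0,-1.7],[0,0,0],0.8]

```text
clock: 26.4
tool_pos: [566.2, -129.2, 189.8]
tcp_rot: [[-0.181, 0.984, 0.001], [0.984, 0.181, -0.0], [-0.0, 0.001, -1.0]]
contact_force: [0.2, 0.9, -1.3]
width: 0.799
```

```bash
python3 plan.py 535.8,-404,130,85.5
```

```text
t 26.4 pos [ 566.2 -129.2  189.8] yaw 100.4 w 0.799 F [ 0.2  0.9 -1.3] j7 2.01
-> (535.8, -404.0, 130.0, 85.5) shift [-4.412 -1.327  0.997] turn [0.008 0.002 1.865] | [4.5 1.4] rows
```

Request:
drive_tool:
  series:
    - [[-0.3,-0.1,0],[0,0,0.15],0.8]
    - [[-0.9,-0.25,0],[0,0,0.4],0.8]
    - [[-1.6,-0.45,0.1],[0,0,0.7],0.8]
    - [[-2.3,-0.7,0.3],[0,0,1.0],0.8]
    - [[-3.0,-0.9,0.5],[0,0,1.3],0.8]
    - [[-3.7,-1.1,0.8],[0,0,1.6],0.8]
    - [[-4.2,-1.25,0.95],[0,0,1.8],0.8]
    - [[-4.41,-1.33,1.0],[0,0,1.87],0.8]
  force: 60

```text
clock: 27.4
tool_pos: [534.8, -403.3, 128.5]
tcp_rot: [[0.081, 0.997, -0.001], [0.997, -0.081, 0.0], [0.0, -0.001, -1.0]]
contact_force: [0.0, 0.1, 0.5]
width: 0.803
```

```bash
python3 plan.py 535.8,-404,45,85.5;  python3 - <<'E'
from ov import *
from plan import cr,C,CA
p,d=snap('side','side5')
B=[box(cr(0),CA,160,56,84),box((535.8,-404),-4.5,90,45,22),box((535.8,-404),-4.5,50,12,56)]
overlay('side',p,B,(250,165,380,325),4,'ov5')
p,d=snap('top','top5')
overlay('top',p,B,(255,145,465,285),3.8,'ov5t')
E
```

```text
t 27.4 pos [ 534.8 -403.3  128.5] yaw 85.3 w 0.803 F [0.  0.1 0.5] j7 2.26
-> (535.8, -404.0, 45.0, 85.5) shift [-0.01   0.018  1.392] turn [-0.004 -0.    -0.02 ] | [1.3 0. ] rows
(640, 520, 3)
(532, 798, 3)
```

View pics/ov5.png

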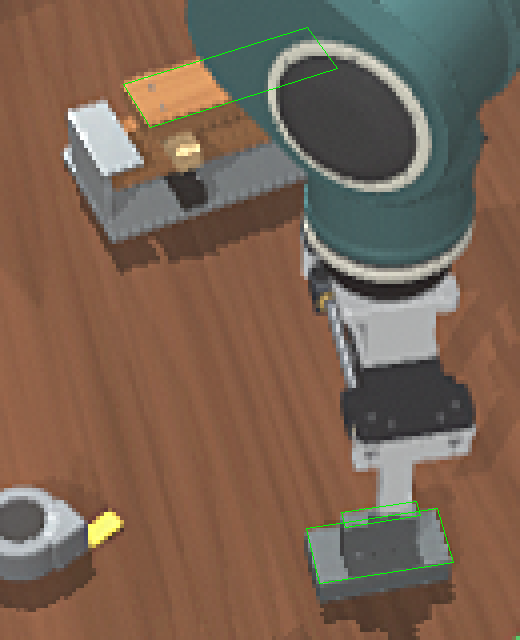

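View pics/ov5t.png

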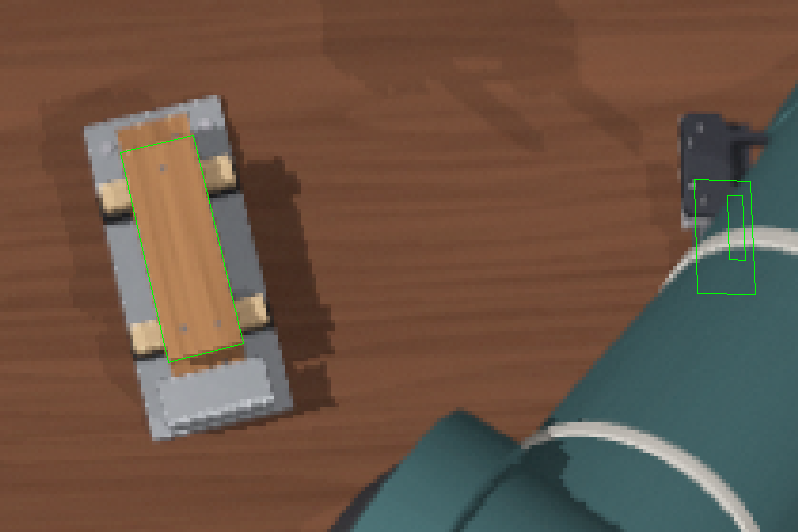

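The short board matches its outline. In the side view the gripper stands over the weight's fin. I go down.

Request:
drive_tool:
  series:
    - [[0,0,0.05],[0,0,0],0.8]
    - [[0,0,0.35],[0,0,0],0.8]
    - [[0,0,0.7],[0,0,0],0.8]
    - [[0,0,1.05],[0,0,0],0.8]
    - [[0,0,1.3],[0,0,0],0.8]
    - [[0,0,1.4],[0,0,0],0.8]
    - [[0,0,1.4],[0,0,0],0.8]
    - [[0,0,1.4],[0,0,0],0.8]

```text
clock: 28.5
tool_pos: [535.6, -402.7, 45.2]
tcp_rot: [[0.08, 0.997, 0.001], [0.997, -0.08, -0.001], [-0.001, 0.001, -1.0]]
contact_force: [0.4, 0.2, 0.6]
width: 0.8
```

```bash
python3 plan.py 535.8,-404,45,85.5
```

```text
t 28.5 pos [ 535.6 -402.7   45.2] yaw 85.4 w 0.8 F [0.4 0.2 0.6] j7 2.28
-> (535.8, -404.0, 45.0, 85.5) shift [-0.021  0.004  0.003] turn [ 0.006  0.004 -0.008] | [0. 0.] rows
```

Request:
drive_tool:
  series:
    - [[-0.02,0,0],[0,0,0],0.4]
    - [[-0.02,0,0],[0,0,0],0.2]
    - [[-0.02,0,0],[0,0,0],0.0]
    - [[-0.02,0,0],[0,0,0],0.0]
    - [[-0.02,0,0],[0,0,0],0.0]
    - [[-0.02,0,0],[0,0,0],0.0]
    - [[-0.02,0,0],[0,0,0],0.0]
    - [[-0.02,0,0],[0,0,0],0.0]

```text
clock: 29.5
tool_pos: [535.0, -404.2, 44.6]
tcp_rot: [[0.08, 0.997, 0.0], [0.997, -0.08, -0.001], [-0.001, 0.0, -1.0]]
contact_force: [-1.7, -3.8, 0.6]
width: 0.125
```

Request:
drive_tool:
  series:
    - [[0,0,-0.05],[0,0,0],0.0]
    - [[0,0,-0.2],[0,0,0],0.0]
    - [[0,0,-0.5],[0,0,0],0.0]
    - [[0,0,-0.9],[0,0,0],0.0]
    - [[0,0,-1.4],[0,0,0],0.0]
    - [[0,0,-1.9],[0,0,0],0.0]
    - [[0,0,-2.25],[0,0,0],0.0]
    - [[0,0,-2.4],[0,0,0],0.0]

```text
clock: 30.5
tool_pos: [535.6, -403.8, 190.8]
tcp_rot: [[0.08, 0.997, 0.002], [0.997, -0.08, -0.001], [-0.001, 0.002, -1.0]]
contact_force: [-0.1, 0.4, -8.2]
width: 0.125
```

```bash
python3 plan.py c,0,0,185,100.4
```

```text
t 30.5 pos [ 535.6 -403.8  190.8] yaw 85.4 w 0.125 F [-0.1  0.4 -8.2] j7 2.24
-> (539.0, 14.0, 185.0, 100.4) shift [ 6.946 -0.497  0.088] turn [ 0.014  0.009 -1.87 ] | [6.7 1.4] rows
```

Request:
drive_tool:
  series:
    - [[0.15,0,0],[0,0,-0.05],0.0]
    - [[0.5,-0.03,0],[0,0,-0.15],0.0]
    - [[1.0,-0.07,0],[0,0,-0.3],0.0]
    - [[1.6,-0.1,0],[0,0,-0.45],0.0]
    - [[2.3,-0.15,0],[0,0,-0.65],0.0]
    - [[3.0,-0.2,0],[0,0,-0.8],0.0]
    - [[3.7,-0.25,0],[0,0,-1.0],0.0]
    - [[4.4,-0.3,0],[0,0,-1.2],0.0]

```text
clock: 31.5
tool_pos: [537.4, -136.0, 187.8]
tcp_rot: [[-0.091, 0.996, -0.001], [0.996, 0.091, 0.0], [0.001, -0.001, -1.0]]
contact_force: [0.8, 0.0, -8.0]
width: 0.124
```

Request:
drive_tool:
  series:
    - [[0.65,-0.05,0],[0,0,-0.2],0.0]
    - [[1.2,-0.08,0],[0,0,-0.35],0.0]
    - [[1.7,-0.1,0],[0,0,-0.45],0.0]
    - [[2.1,-0.1,0],[0,0,-0.55],0.0]
    - [[2.35,-0.1,0],[0,0,-0.62],0.0]
    - [[2.45,-0.1,0],[0,0,-0.67],0.0]
    - [[2.45,-0.1,0],[0,0,-0.67],0.0]
    - [[2.45,-0.1,0],[0,0,-0.67],0.0]

```text
clock: 32.5
tool_pos: [519.5, 5.9, 188.5]
tcp_rot: [[-0.179, 0.984, 0.0], [0.984, 0.179, -0.0], [-0.0, -0.0, -1.0]]
contact_force: [-1.1, -1.0, -7.6]
width: 0.123
```

```bash
python3 plan.py c,0,0,132,100.4
python3 - <<'E'
from h import *
snap('side','side6')
E
```

```text
t 32.5 pos [519.5   5.9 188.5] yaw 100.3 w 0.123 F [-1.1 -1.  -7.6] j7 1.73
-> (539.0, 14.0, 132.0, 100.4) shift [0.074 0.344 0.941] turn [-0.     0.003 -0.01 ] | [1. 0.] rows
```

View pics/side6.png

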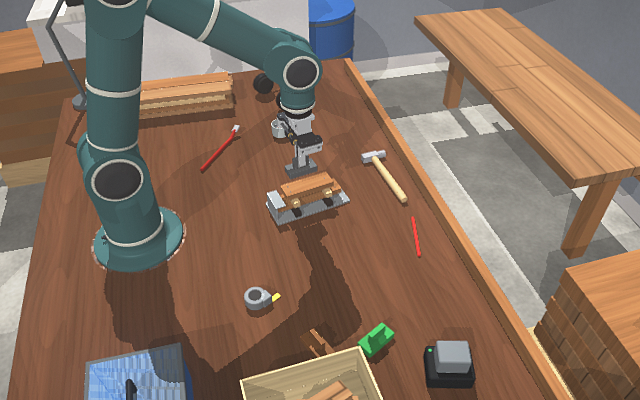

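The weight hangs level above the stack at (300,170). I centre it first, then lower to 3 mm above the board.

Request:
drive_tool:
  series:
    - [[0.02,0.1,0],[0,0,0],0.0]
    - [[0.05,0.25,0.05],[0,0,0],0.0]
    - [[0.07,0.34,0.2],[0,0,0],0.0]
    - [[0.07,0.34,0.45],[0,0,0],0.0]
    - [[0.07,0.34,0.7],[0,0,0],0.0]
    - [[0.07,0.34,0.88],[0,0,0],0.0]
    - [[0.07,0.34,0.93],[0,0,0],0.0]
    - [[0.07,0.34,0.93],[0,0,0],0.0]

```text
clock: 33.55
tool_pos: [538.7, 14.7, 132.7]
tcp_rot: [[-0.18, 0.984, 0.0], [0.984, 0.18, -0.0], [-0.0, 0.0, -1.0]]
contact_force: [0.0, -0.0, -7.9]
width: 0.127
```

```bash
python3 plan.py c,0,0,129,100.4
```

```text
t 33.55 pos [538.7  14.7 132.7] yaw 100.4 w 0.127 F [ 0.  -0.  -7.9] j7 1.74
-> (539.0, 14.0, 129.0, 100.4) shift [-0.012  0.002  0.062] turn [ 0.     0.    -0.001] | [0.1 0. ] rows
```

Request:
drive_tool:
  series:
    - [[-0.01,0,0.02],[0,0,0],0.0]
    - [[-0.01,0,0.04],[0,0,0],0.0]
    - [[-0.01,0,0.05],[0,0,0],0.0]
    - [[-0.01,0,0.06],[0,0,0],0.0]
    - [[-0.01,0,0.06],[0,0,0],0.0]
    - [[-0.01,0,0.06],[0,0,0],0.0]
    - [[-0.01,0,0.06],[0,0,0],0.0]
    - [[-0.01,0,0.06],[0,0,0],0.0]

```text
clock: 34.55
tool_pos: [538.8, 14.1, 129.1]
tcp_rot: [[-0.181, 0.984, -0.0], [0.984, 0.181, -0.0], [-0.0, -0.0, -1.0]]
contact_force: [1.0, 0.1, -7.7]
width: 0.122
```

Request:
drive_tool:
  series:
    - [[0,0,0.01],[0,0,0],0.0]
    - [[0,0,0.015],[0,0,0],0.0]
    - [[0,0,0.02],[0,0,0],0.0]
    - [[0,0,0.02],[0,0,0],0.0]
    - [[0,0,0.02],[0,0,0],0.0]
    - [[0,0,0.02],[0,0,0],0.0]
    - [[0,0,0.02],[0,0,0],0.0]
    - [[0,0,0.02],[0,0,0],0.0]

```text
clock: 35.55
tool_pos: [538.9, 14.1, 128.5]
tcp_rot: [[-0.18, 0.984, 0.0], [0.984, 0.18, 0.0], [0.0, 0.0, -1.0]]
contact_force: [-6.4, 0.0, 8.0]
width: 0.122
```

Contact: the vertical force went from -8 to +8 N. I release.

Request:
drive_tool:
  series:
    - [[0,0,0],[0,0,0],0.1]
    - [[0,0,0],[0,0,0],0.3]
    - [[0,0,0],[0,0,0],0.5]
    - [[0,0,0],[0,0,0],0.6]
    - [[0,0,0],[0,0,0],0.6]
    - [[0,0,-0.15],[0,0,0],0.6]
    - [[0,0,-0.6],[0,0,0],0.6]
    - [[0,0,-1.3],[0,0,0],0.6]

```text
clock: 36.55
tool_pos: [538.2, 14.1, 206.6]
tcp_rot: [[-0.18, 0.984, -0.002], [0.984, 0.18, -0.0], [-0.0, -0.002, -1.0]]
contact_force: [0.5, -0.1, 0.1]
width: 0.597
```

Request:
drive_tool:
  series:
    - [[-0.3,0,-1.0],[0,0,0],0.6]
    - [[-0.9,0,-1.3],[0,0,0],0.6]
    - [[-1.6,-0.2,-1.5],[0,0,0],0.6]
    - [[-2.3,-0.5,-1.5],[0,0,0],0.6]
    - [[-3.0,-0.8,-1.5],[0,0,0],0.6]
    - [[-3.6,-1.1,-1.5],[0,0,0],0.6]
    - [[-4.0,-1.3,-1.5],[0,0,0],0.6]
    - [[-4.1,-1.4,-1.5],[0,0,0],0.6]

```text
clock: 37.55
tool_pos: [499.9, -244.4, 296.4]
tcp_rot: [[-0.178, 0.984, 0.0], [0.984, 0.178, -0.0], [-0.0, 0.0, -1.0]]
contact_force: [-0.0, -0.2, -0.2]
width: 0.601
```

Run:
```python
from ov import *
from plan import cr,C,CA,plan
p,d=snap('side','side7'); B=[box(cr(0),CA,160,56,84),box(cr(0),CA,90,45,106),box(cr(0),CA,50,12,140),box(cr(55),CA,20,100,64),box(cr(-55),CA,20,100,64)]
overlay('side',p,B,(250,150,370,235),6,'ov7')
p,d=snap('top','top7')
overlay('top',p,B,(140,145,340,285),4,'ov7t')
s=sensors.state(); print(s['tool_pos'],s['contact_force'],s['clock'])
```

```text
(510, 720, 3)
(560, 800, 3)
[ 500.28331187 -243.09847664  296.24932542] [ 0.53776539 -0.15528733 -0.25507596] 37.65
```

View pics/ov7.png

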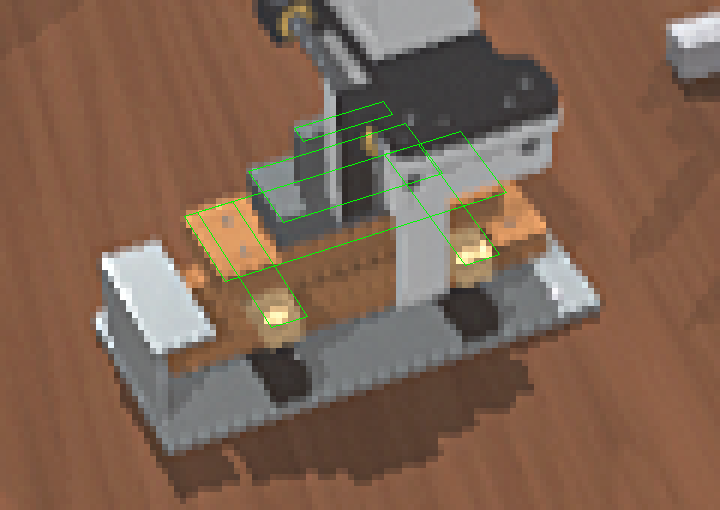

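View pics/ov7t.png

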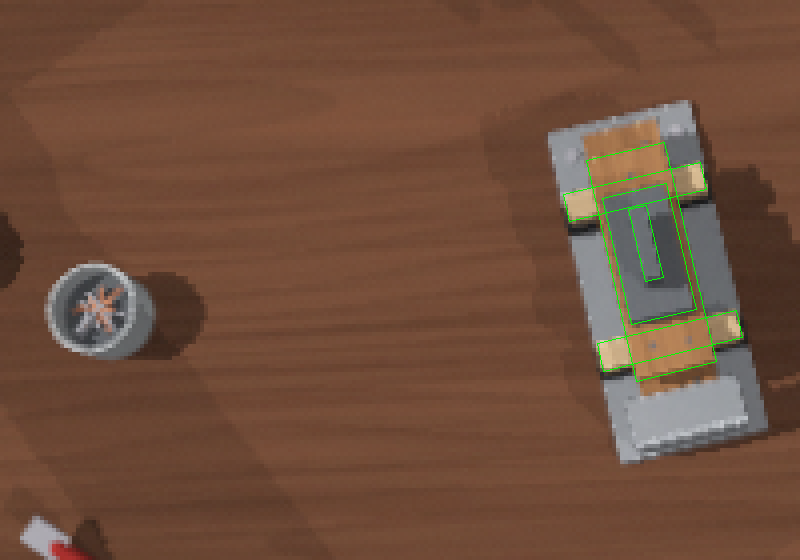

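All the pieces match their outlines, the tin still stands at its first place, and the gripper is clear. I hand in.

```bash
python3 -c "
from cell import workorder; print(workorder.finish_job())"
```

```text
the job is handed in; nothing more can be done
None
```

The stack is in the cradle in the order you asked, and I handed the job in at about 38 s of the 106 s allowed. From the bottom:
- **Long board:** centred across the bearers, with its end about 20 mm under the lip.
- **Sticks:** one over each bearer.
- **Short board:** lengthwise over the long one, centred between the bearers.
- **Weight:** centred on the short board, lying lengthwise.

**Last checks:** in the final top view, the short board, both sticks and the weight lay on their target outlines to within about 1–2 mm. The long board did too when I checked it after placing. The tin stood untouched, I left the brown and green look-alikes alone, and the gripper was clear of everything with near-zero force.

**Limits of the checks:**
- In the last side view the raised gripper hid part of the weight and short board, so I judged their final position mainly from the top view. The visible parts agreed.
- At the start the two cameras differed by about 3 mm in x, close to the stated calibration error. I worked from the top view.
- Setting the weight down pressed it onto the stack with about 8 N, and nothing visibly shifted.

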